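# Sort the odds and ends on the kitchen table

## Task

Tidy the table: stand the salt shaker and the gold-capped spice jar upright in the two-bay wooden caddy, one in each bay (either way round), stand the pill bottle and the little round pot upright in the round white dish, and lay the pen lengthwise in the shallow wooden tray. Leave the coffee cup, the wooden peg and everything else where they are.

Things in the scene. Friction and masses are not known exactly. Their poses are not given: they have to be found in the camera images.
- salt_shaker: Clear glass salt shaker with a grey domed top, standing upright, round, at most 44 mm across up to 74 mm high, then 34 mm, 90 mm high in all; about 0.1 kg. Origin: centre of its underside, z up its axis. It, the spice jar and the pill bottle are taller than the rest: take these three first, so that the gripper's body does not bump them as it goes down for low things beside them.
- spice_jar: Glass spice jar with a gold cap, standing upright, rounded square 45 x 44 mm, 100 mm high; about 0.1 kg. Origin: centre of its underside, z up, x and y square to its flat sides.
- pill_bottle: Slim clear bottle with a broad orange cap, standing upright, round: body 33 mm across up to 83 mm high, cap 40 mm across from there to the top at 113 mm; about 50 g. Origin: centre of its underside, z up.
- balm_pot: Small round pot with a broad red lid, standing upright, 58 mm across, 50 mm high; about 90 g. Origin: centre of its underside, z up.
- pen: Green pen, lying flat, 145 mm long (along its y), 12 mm wide, 9 mm high, about 20 g. Origin: middle of its length, on its underside.
- caddy: Low dark wooden caddy with two equal square bays side by side along its y, fixed to the table. Outside 92 (x) x 178 (y) x 35 mm high, walls and divider 6 mm thick, floor 6 mm above the table; each bay is 80 x 80 mm inside, bay centres at y = +43 mm and y = -43 mm. Origin: centre of its underside. Fingers closing along its x stay clear of the other bay.
- dish: Round flat-bottomed white dish, 180 mm across, rim 22 mm high, wall 4 mm, floor 5 mm above the table, fixed to the table. Origin: centre of its underside. Two things stand in it side by side, each about 40 mm from its middle; closing the fingers across the line between them keeps them clear of the other.
- tray: Shallow pale wooden tray, fixed to the table, outside 175 mm (along its y) x 120 mm (x), 16 mm high, walls 5 mm, floor 5 mm above the table; inside 165 x 110 mm. Origin: centre of its underside.
- coffee_cup: Small white cup without a handle, 62 mm across, 55 mm high, loose; a bystander, not to be moved. Origin: centre of its underside.
- peg: Wooden clothes peg lying flat, 72 mm long (along its y), 15 mm wide, 12 mm high, loose; a bystander, not to be moved. Origin: middle of its length, on its underside. All other things (foam cup, phone stand, pepper mill, jam jar, tea chest, flask; up to 270 mm tall) stand still at the back, beyond x = 0.74 m.
Not all that is in view belongs to the job. There is more than one size of the balm_pot; the one meant has the size given above.

How it is judged:
By the outcome, as a careful person would: the job done as asked, in the order asked, and still so for the second after the job is handed in, with the robot touching nothing.
It also fails if it takes over 128 s, if anything falls off the work surface, if the arm or the gripper's body presses on something with over 40 N, if the wrist force passes 120 N, or if a joint passes its speed limit or range.

## Robot

A 7-joint arm with a two-finger parallel gripper is mounted at the origin on a cart in front of the work surface, level with it; the furniture and walls round the work are solid. World frame = base frame: x ahead of the robot, y to its left, z up, the work surface at z = 0. Lengths are in m, angles in rad, forces in N, time in s.
With the tool pointing down it reaches from about 0.35 to 0.9 m from the base axis. Payload 8.1 kg.
Tool frame: the origin (TCP) lies at the very end of the fingers, on their centre line; the grasp point (between the pads) lies arm.hold_point_z behind it (arm.hold_point_z is the distance from the TCP to the grasp point, in m); z points along the fingers, y is the line along which they close (so a half turn about z gives the same grasp; the last joint's range is limited). The gripper opens to 92 mm and grips with 3 to 60 N. Pads are 19 mm wide; open, the fingers measure 130 mm over their backs; the gripper's body (75 mm by 190 mm) begins 47 mm behind the grasp point.
Start: joints at [-0.103, 0.434, 0.025, 1.573, -0.012, 1.134, -0.075], TCP at [0.625, -0, 0.227] pointing down, gripper open.
Joint ranges: [-2.62, 2.62], [-0.44, 2.09], [-1.27, 1.32], [0.08, 2.57], [-1.32, 4.46], [0.12, 2], [-2.74, 2.74]. Speed limits (rad/s): [2.22, 2.22, 3.01, 3.01, 3.14, 3.14, 3.14].

## Interface

Orientations are given as a rotation vector (axis times angle).
In Python, from cell import arm, vision, job, cut_out gives the robot as it stands. The module is installed in compiled form; this text tells all that it offers.
- The arm moves only by the tool play_rows, never from a script. Its argument "increments" is text: rows parted by semicolons, each of 5 numbers parted by spaces: the shift along the tool's x, y, z in cm, then the turn about the tool's z in degrees, then the opening, from -1 (shut) to 1 (fully open), so that 0 is half open. A call has 1 to 5 rows; each row shifts and turns the commanded pose from where the row before left it, along the tool's axes as they then stand; what a row does not reach is not made up. A row lasts 1/12 s, in which the tool goes at most 41.7 mm and 7.16 degrees, less where a joint would pass 70% of its speed; a pose out of reach is approached as far as the arm can. A call is refused whole if a number of a shift passes 4.17 or a number of a turn 7.16, either way. A call with a gripper value outside its range is refused whole. The fingers move at their own pace and stop on an object; "grip_force" is the grip in N (left out, the last holds). Time passes only in rows, so rows that do not move let the fingers close. It gives the time, the measured TCP pose, the force, the opening and the grip force at its end, in the units of the state.
- arm.observe(): the state, without advancing time (a new reading comes with each control period).
- vision.get_image(name): name is "scene" or "side" or "wrist"; returns a dict with "frame" (420x560x3 uint8, red, green, blue), "z_map" (420x560 float32, m along the optical axis (not along the pixel's ray), 0 where there is no reading), "mtx" (3x3 intrinsics, pixels), "cam_to_world" (4x4, takes a point from camera to world coordinates). Camera axes: x right, y up, looking along -z (the intrinsics and any distortion apply to the point x, -y, -z); pixel columns grow to the right and rows downward; lengths in m; the calibration is good to about 2 mm. A picture is of the moment at which its call begins.
- job.sign_off(): hands the job in; it is judged then, once.
Trained networks look in a picture, given as the dict that the camera call returned (one of the last four; its "shot" number tells which), for a name from the list of things; names that differ only in an ending like _2 or _b are one class to them, and where a whole thing is asked for, a point or a joint stands for the part that bears it (a point fixed in the world has none). Each returns a list of dicts, best first, with "confidence" (0 to 1); they miss things now and then, are a little off and sometimes report something else, mostly with a low value. They report only what shows in the picture. A call takes as long as a camera call. They do not tell look-alikes from the thing itself.
- cut_out(query, picture): "mask" (420x560 bool, what is visible of it) and "point" ([row, column] in pixels, amid what is visible of it).
The state is a dict: "clock": time; "joints": joint angles; "dq": joint speeds; "joint_efforts": joint torques, N m; "position": TCP position; "ee_rot": TCP orientation; "force": force on the tool from outside, world axes, zero at the start; "ft_torque": the same for the moment, N m; "width": opening from 0.0 (shut) to 1.0 (fully open); "gripper_force": force on a finger pad.
Only numpy, scipy, OpenCV 4.12 (cv2) and the standard library are available. Lean on these libraries where they do the work, as an engineer would, in place of code of your own. Each camera call takes 0.05 s, during which the arm holds its last target. There are 200 camera calls.

## Working session

There is one attempt and no reset: what is moved stays moved. The work goes in short steps, Python scripts to look and compute and a tool call to move; the robot and the scene stay as the last step left them, time stands still between calls to the robot, and variables do not carry over. Pictures are saved under pics/ and viewed, at most 14 in all, crops included, and the job is handed in when it is done.

Besides the shell and the picture viewer there is one more tool, called after "Request:" by a JSON object that holds its "method" and its "body". play_rows: Moves the arm, as the interface text tells. Its arguments: {"type":"object","properties":{"increments":{"type":"string"},"grip_force":{"type":"number"}},"required":["increments"]}

```bash
mkdir -p pics; cat > h.py <<'E'
from cell import arm, vision, job, cut_out
import numpy as np, cv2
from scipy.spatial.transform import Rotation as R
def cloud(p):
    z=p["z_map"].astype(float);K=np.array(p["mtx"]);v,u=np.mgrid[:420,:560]
    x=(u-K[0,2])/K[0,0]*z;y=(v-K[1,2])/K[1,1]*z
    P=np.stack([x,-y,-z,np.ones_like(z)],-1)@np.array(p["cam_to_world"]).T
    P=P[...,:3];P[z<=0]=np.nan;return P
def meas(name,p,P,n=3):
    for d in cut_out(name,p)[:n]:
        Q=P[d["mask"]];Q=Q[~np.isnan(Q[:,0])]
        if len(Q)<5: print(name,d["confidence"],"few");continue
        zt=np.percentile(Q[:,2],97); T=Q[Q[:,2]>zt-.008]
        (c,s,a)=cv2.minAreaRect((T[:,:2]*1000).astype(np.float32))
        lo=np.percentile(Q,2,axis=0);hi=np.percentile(Q,98,axis=0)
        print(name,round(d["confidence"],2),"px",[int(i) for i in d["point"]],"n",len(Q),"top c",np.round(c,0),"size",np.round(s,0),"ang",round(a,1),"zt",round(zt,3),"ctr",np.round((lo+hi)/2*1000),"ext",np.round((hi-lo)*1000))
NAMES="salt_shaker spice_jar pill_bottle balm_pot pen caddy dish tray coffee_cup peg".split()
E
python3 - <<'E'
from h import *
s=arm.observe();print({k:np.round(s[k],3) for k in("position","ee_rot","width","force")},arm.hold_point_z)
for c in("scene","side","wrist"):
    p=vision.get_image(c);print(c,np.round(p["cam_to_world"],2).tolist());P=cloud(p)
    cv2.imwrite(f"pics/{c}0.png",cv2.resize(p["frame"][...,::-1],(784,588)))
    for n in NAMES: meas(n,p,P)
E
```

```text
{'position': array([ 0.624, -0.   ,  0.226]), 'ee_rot': array([-2.221e+00, -2.221e+00,  2.000e-03]), 'width': np.float64(0.999), 'force': array([ 0.495, -0.62 , -0.092])} 0.0188
scene [[0.67, 0.41, -0.62, -0.01], [-0.75, 0.37, -0.55, -0.49], [0.0, 0.84, 0.55, 0.49], [0.0, 0.0, 0.0, 1.0]]
salt_shaker 0.76 px [305, 332] n 1166 top c [ 359. -265.] size [28. 28.] ang 69.4 zt 0.088 ctr [ 353. -268.   46.] ext [30. 32. 84.]
spice_jar 0.76 px [222, 269] n 1096 top c [444. -42.] size [40. 41.] ang 47.9 zt 0.101 ctr [440. -47.  54.] ext [40. 39. 95.]
pill_bottle 0.97 px [223, 351] n 1059 top c [ 531. -183.] size [36. 37.] ang 43.8 zt 0.113 ctr [ 577. -170.   56.] ext [128.  62. 114.]
balm_pot 0.8 px [206, 221] n 742 top c [439.  95.] size [56. 55.] ang 47.3 zt 0.051 ctr [436.  93.  27.] ext [52. 51. 48.]
balm_pot 0.69 px [240, 192] n 503 top c [337.  63.] size [44. 40.] ang 66.2 zt 0.038 ctr [336.  61.  20.] ext [37. 39. 36.]
balm_pot 0.58 px [157, 288] n 1005 top c [719. 144.] size [82. 79.] ang 64.4 zt 0.072 ctr [714. 137.  37.] ext [71. 71. 70.]
pen 0.46 px [200, 169] n 115 top c [393. 226
[... 3507 characters left out ...]
 [351.  64.] size [40. 18.] ang 80.1 zt 0.038 ctr [351.  66.  20.] ext [18. 40. 35.]
pen 0.76 px [15, 49] n 279 top c [390. 173.] size [34. 12.] ang 81.3 zt 0.009 ctr [390. 174.   5.] ext [12. 29.  9.]
dish 0.46 px [367, 240] n 183 top c [ 575. -253.] size [51.  5.] ang 2.3 zt 0.015 ctr [ 575. -254.    9.] ext [49.  6. 11.]
tray 0.57 px [197, 296] n 15166 top c [650. -21.] size [175. 120.] ang 84.5 zt 0.016 ctr [651. -21.  10.] ext [119. 169.  13.]
coffee_cup 0.63 px [48, 182] n 4234 top c [537. 140.] size [61. 61.] ang 74.9 zt 0.055 ctr [538. 140.  29.] ext [55. 55. 52.]
peg 0.5 px [284, 119] n 41 top c [497. -49.] size [228.   9.] ang 47.1 zt 0.012 ctr [ 437. -114.   34.] ext [37. 40. 69.]
```

View pics/scene0.png

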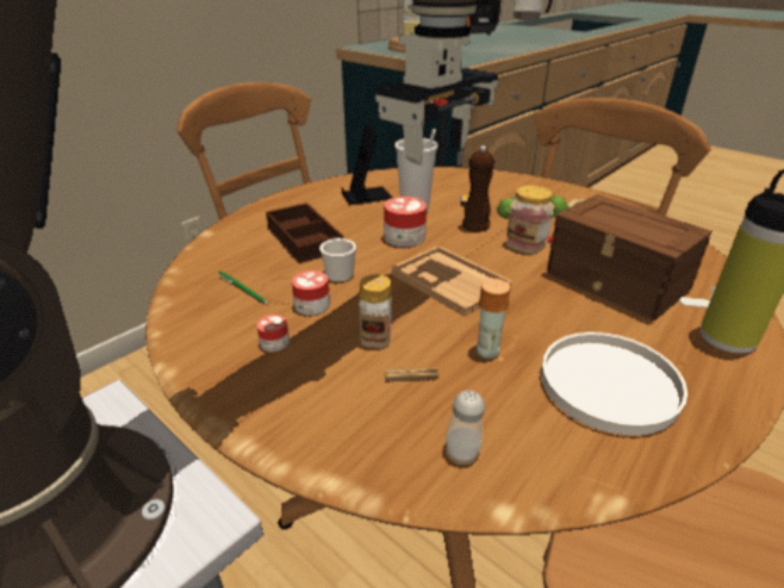

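View pics/side0.png

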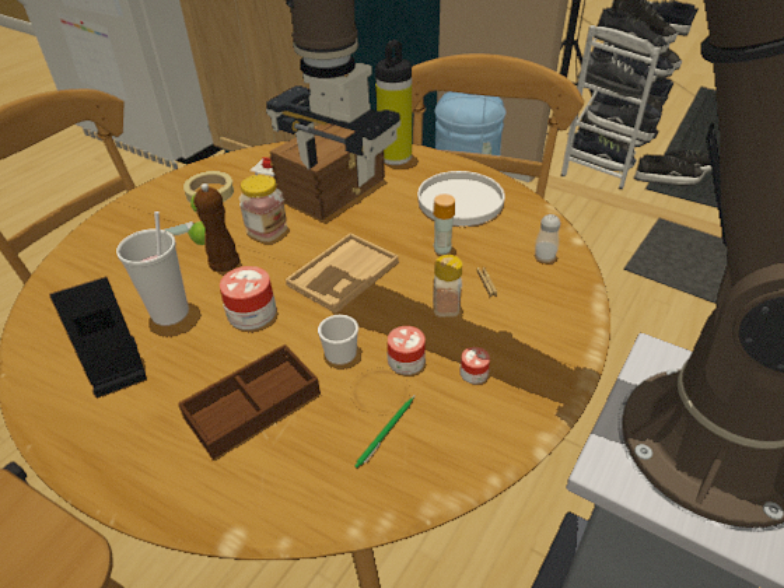

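```bash
python3 -c "
import cv2
a=cv2.imread('pics/scene0.png');cv2.imwrite('pics/crop0.png',cv2.resize(a[170:370,200:470],None,fx=2.9,fy=2.9,interpolation=3))"
```

```text
(no output)
```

View pics/crop0.png

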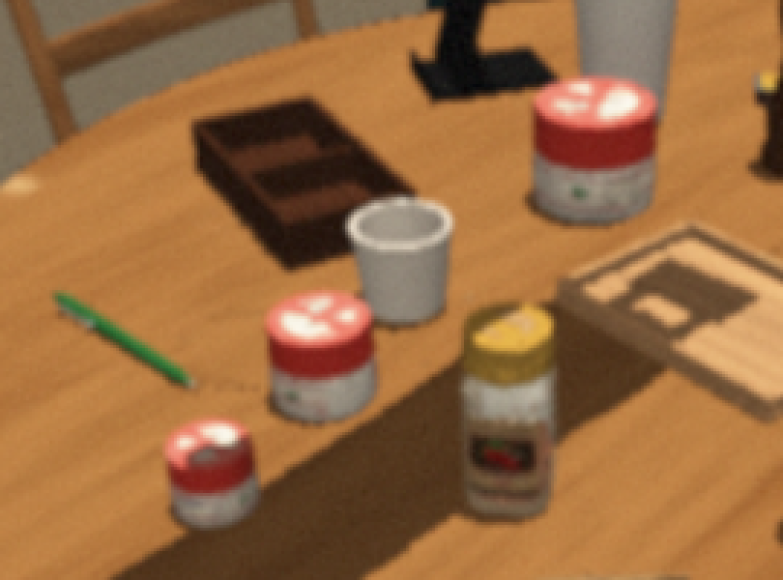

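Pots: the red-lidded ones are at (310,293) at 57×51 mm, (272,333) at about 42×38 mm, and (405,220) at about 80×72 mm. The middle one at (310,293) fits the 58×50 description, and the crop confirms it, standing beside the cup. Caddy, dish, tray, pen at (240,287) and peg at (411,375) all match what the networks reported.

I'll take the salt shaker first.

Request:
{"method": "play_rows", "body": {"increments": "-2.5 -2.65 0.2 0 1;-2.5 -2.65 0.2 0 1;-2.5 -2.65 0.2 0 1;-2.5 -2.65 0.2 0 1;-2.5 -2.65 0.2 0 1", "grip_force": 15}}

```text
clock: 2.07
position: [0.4912, -0.126, 0.2167]
ee_rot: [2.221, 2.221, 0.0]
force: [-0.0, -1.2, 0.6]
width: 1.0
gripper_force: 0.0
```

Request:
{"method": "play_rows", "body": {"increments": "-2.5 -2.65 0.2 0 1;-2.5 -2.65 0.2 0 1;-2.5 -2.65 0.2 0 1;-2.5 -2.65 0.2 0 1;-2.5 -2.65 0.2 0 1"}}

```text
clock: 2.48
position: [0.3586, -0.2509, 0.2069]
ee_rot: [2.221, 2.221, 0.001]
force: [1.1, -0.5, -0.2]
width: 1.001
gripper_force: 0.0
```

```bash
cat > w.py <<'E'
from h import *
import sys
p=vision.get_image("wrist");P=cloud(p);s=arm.observe()
print(round(s["clock"],2),np.round(s["position"],4),np.round(s["ee_rot"],3),np.round(s["width"],2),np.round(s["joints"],2))
for n in sys.argv[1:]: meas(n,p,P)
cv2.imwrite(f"pics/w{s['clock']:.1f}.png",cv2.resize(p["frame"][...,::-1],(784,588)))
E
python3 w.py salt_shaker pill_bottle dish
```

```text
2.53 [ 0.3527 -0.2559  0.2065] [-2.229 -2.213  0.005] 1.0 [ 0.36  0.14  0.17  2.05 -0.03  0.96  0.53]
salt_shaker 0.85 px [209, 275] n 1796 top c [ 359. -261.] size [31. 30.] ang 17.0 zt 0.089 ctr [ 358. -257.   54.] ext [35. 33. 69.]
pill_bottle 0.65 px [121, 485] n 4576 top c [ 532. -179.] size [37. 39.] ang 60.6 zt 0.114 ctr [ 530. -179.   62.] ext [ 35.  35. 105.]
dish 0.86 px [236, 470] n 10291 top c [ 534. -288.] size [ 99. 281.] ang 76.2 zt 0.022 ctr [ 581. -304.   13.] ext [164.  99.  19.]
```

Request:
{"method": "play_rows", "body": {"increments": "-1.1 0 2 0 1;0 0 3.8 0 1;0 0 3.8 0 1;0 0 3.8 0 1;0 0 3.4 0 1"}}

```text
clock: 3.1
position: [0.3613, -0.2598, 0.037]
ee_rot: [2.218, 2.223, 0.001]
force: [0.9, -0.5, 0.5]
width: 0.995
gripper_force: 0.0
```

Request:
{"method": "play_rows", "body": {"increments": "0 0 0 0 1;0 0 0 0 -1;0 0 0 0 -1;0 0 0 0 -1;0 0 0 0 -1"}}

```text
clock: 3.52
position: [0.3616, -0.2616, 0.0407]
ee_rot: [2.219, 2.219, 0.002]
force: [0.8, 0.4, 0.0]
width: 0.761
gripper_force: 0.0
```

Request:
{"method": "play_rows", "body": {"increments": "0 0 0 0 -1;0 0 0 0 -1;0 0 0 0 -1;0 0 0 0 -1;0 0 0 0 -1"}}

```text
clock: 3.93
position: [0.3599, -0.2611, 0.0389]
ee_rot: [2.222, 2.221, -0.0]
force: [-0.9, -1.4, 2.9]
width: 0.419
gripper_force: 15.0
```

Request:
{"method": "play_rows", "body": {"increments": "0 0 -1.5 0 -1;0 0 -2.8 5.8 -1;0 0 -3.2 5.8 -1;0 0 -3.2 5.8 -1;0 0 -2.3 0 -1", "grip_force": 20}}

```text
clock: 4.35
position: [0.3602, -0.2612, 0.171]
ee_rot: [2.537, 1.85, 0.001]
force: [0.5, 0.2, -1.5]
width: 0.416
gripper_force: 19.7
```

Request:
{"method": "play_rows", "body": {"increments": "1.5 0 0 0 -1;3 0.3 0 0 -1;4 0.3 0 0 -1;4 0.3 0 0 -1;4 0.3 0 0 -1"}}

```text
clock: 4.77
position: [0.4209, -0.1056, 0.1688]
ee_rot: [2.533, 1.858, 0.0]
force: [0.6, -0.5, -0.3]
width: 0.417
gripper_force: 19.7
```

Request:
{"method": "play_rows", "body": {"increments": "4 0.3 0 0 -1;4 0.3 0 0 -1;4 0.3 0 0 -1;4 0.3 0 0 -1;4 0.3 0 0 -1"}}

```text
clock: 5.18
position: [0.495, 0.0811, 0.1686]
ee_rot: [-2.532, -1.859, 0.001]
force: [1.4, -0.1, -0.5]
width: 0.411
gripper_force: 19.7
```

Request:
{"method": "play_rows", "body": {"increments": "4 0.3 0 0 -1;4 0.3 0 0 -1;4 0.3 0 0 -1;4 0.3 0 0 -1;3 0.3 0 0 -1"}}

```text
clock: 5.6
position: [0.5661, 0.2599, 0.1683]
ee_rot: [-2.529, -1.862, -0.0]
force: [0.7, -0.3, -0.6]
width: 0.416
gripper_force: 19.7
```

```bash
python3 w.py caddy
```

```text
5.65 [0.567  0.266  0.1681] [-2.523 -1.867 -0.005] 0.41 [-0.53  0.49  0.01  1.64 -0.01  1.01 -0.81]
caddy 0.91 px [140, 287] n 18599 top c [585. 295.] size [173.  92.] ang 72.5 zt 0.035 ctr [587. 296.  20.] ext [113. 169.  31.]
```

Request:
{"method": "play_rows", "body": {"increments": "3.2 0.2 0 0 -1;3.2 0.2 0 0 -1;2 0.1 0 0 -1;0 0 1 0 -1;0 0 3 0 -1"}}

```text
clock: 6.12
position: [0.5981, 0.3369, 0.1318]
ee_rot: [2.53, 1.861, 0.011]
force: [0.7, 0.7, -0.4]
width: 0.421
gripper_force: 19.7
```

```bash
python3 w.py
```

```text
6.17 [0.5941 0.3331 0.1228] [ 2.531  1.86  -0.008] 0.42 [-0.6   0.62  0.01  1.53 -0.01  1.   -0.89]
```

View pics/w6.2.png

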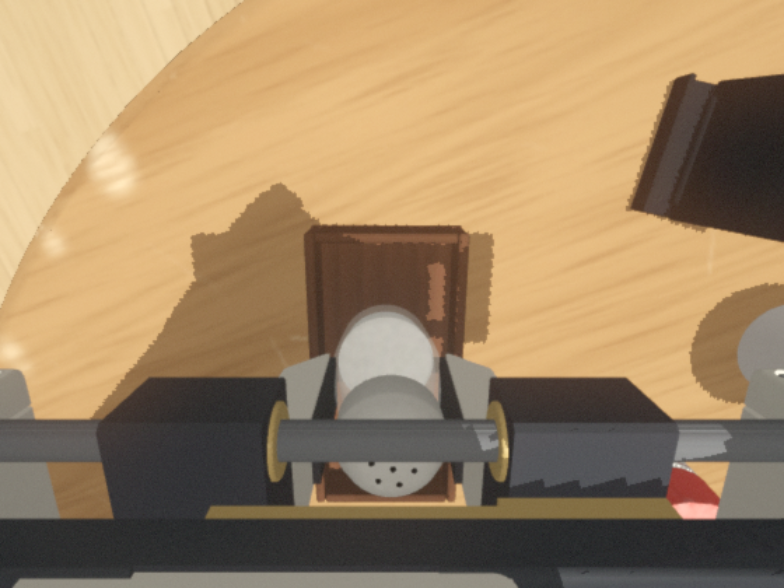

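The shaker hangs over the far bay, centred between its walls (base at about (385,355), bay centre column about 386). I'll lower it.

Request:
{"method": "play_rows", "body": {"increments": "0 0 3 0 -1;0 0 3 0 -1;0 0 1.5 0 -1;0 0 0.7 0 -1;0 0 0 0 -1"}}

```text
clock: 6.58
position: [0.5952, 0.3331, 0.046]
ee_rot: [2.533, 1.859, -0.005]
force: [-0.3, 0.4, -0.3]
width: 0.413
gripper_force: 19.7
```

Request:
{"method": "play_rows", "body": {"increments": "0 0 0 0 -1;0 0 0.2 0 -1;0 0 0 0 -1;0 0 0 0 0.4;0 0 0 0 0.4"}}

```text
clock: 7.0
position: [0.5962, 0.3347, 0.0452]
ee_rot: [2.532, 1.86, 0.001]
force: [0.0, 0.1, 0.4]
width: 0.52
gripper_force: 0.0
```

Request:
{"method": "play_rows", "body": {"increments": "0 0 0 0 0.4;0 0 0 0 0.4;0 0 -1 0 0.4;0 0 -3 0 1;0 0 -4 0 1"}}

```text
clock: 7.42
position: [0.594, 0.3335, 0.1231]
ee_rot: [-2.532, -1.86, 0.01]
force: [-0.1, 0.2, 0.7]
width: 0.798
gripper_force: 0.0
```

Request:
{"method": "play_rows", "body": {"increments": "0 0 -3.3 -5.8 1;0 0 -3.3 -5.8 1;0 0 -3.3 -5.8 1;-1.9 -0.8 0 0 1;-3.4 -1.4 0 0 1"}}

```text
clock: 7.83
position: [0.5748, 0.286, 0.2269]
ee_rot: [-2.215, -2.227, -0.011]
force: [-0.1, -1.0, -1.1]
width: 0.997
gripper_force: 0.0
```

Request:
{"method": "play_rows", "body": {"increments": "-3.4 -1.4 0 0 1;-3.4 -1.4 0 0 1;-3.4 -1.4 0 0 1;-3.4 -1.4 0 0 1;-3.4 -1.4 0 0 1"}}

```text
clock: 8.25
position: [0.5031, 0.1101, 0.2246]
ee_rot: [2.221, 2.221, 0.001]
force: [1.9, -0.6, -0.3]
width: 0.997
gripper_force: 0.0
```

Request:
{"method": "play_rows", "body": {"increments": "-3.4 -1.4 0 0 1;-3.4 -1.4 0 0 1;-3.4 -1.4 0 0 1;-3.4 -1.4 0 0 1;-1.6 -0.4 0 0 1"}}

```text
clock: 8.67
position: [0.4416, -0.0446, 0.2246]
ee_rot: [2.226, 2.216, -0.001]
force: [0.6, -0.2, -0.2]
width: 1.004
gripper_force: 0.0
```

```bash
python3 w.py spice_jar
```

```text
8.72 [ 0.4418 -0.0463  0.2247] [ 2.228e+00  2.213e+00 -2.000e-03] 1.0 [-0.06  0.14  0.05  2.   -0.01  1.   -0.02]
spice_jar 0.56 px [193, 277] n 2632 top c [445. -38.] size [43. 43.] ang 38.1 zt 0.102 ctr [445. -36.  55.] ext [43. 44. 93.]
```

View pics/w8.7.png

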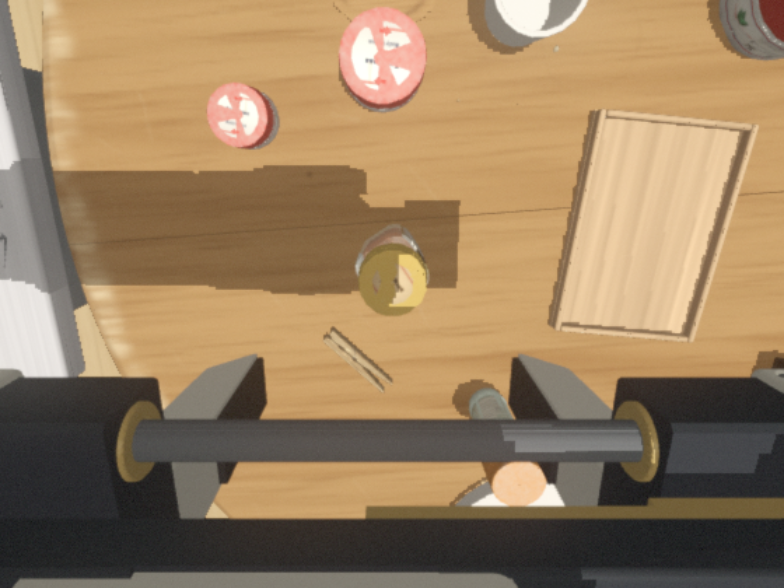

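The gold-capped jar is at (393,280). Its square body shows below the cap with a corner pointing up at about (392,228), so it stands turned. I'll measure its yaw.

```bash
python3 - <<'E'
from h import *
for c in("wrist","side","scene"):
    p=vision.get_image(c);P=cloud(p)
    m=(np.abs(P[...,0]-.445)<.045)&(np.abs(P[...,1]+.04)<.045)&(P[...,2]>.012)&(P[...,2]<.066)
    Q=P[m][:,:2]*1000
    best=[]
    for a in range(0,90,3):
        r=np.radians(a);A=Q@np.array([[np.cos(r),-np.sin(r)],[np.sin(r),np.cos(r)]])
        lo,hi=np.percentile(A,[2,98],axis=0)
        d=np.minimum(np.abs(A-lo),np.abs(A-hi)).min(1)
        best.append((round(d.mean(),2),a,np.round(hi-lo)))
    print(c,len(Q),sorted(best,key=lambda t:t[0])[:4],max(best,key=lambda t:t[0])[0])
    if c=="wrist":im=cv2.resize(p["frame"][140:240,220:340,::-1],None,fx=5,fy=5,interpolation=3)
    if c=="side":im2=cv2.resize(p["frame"][170:240,290:350,::-1],(429,500),interpolation=3)
cv2.imwrite("pics/jar.png",cv2.resize(np.hstack([im,im2]),(800,389)))
E
```

```text
wrist 338 [(np.float64(0.9), 33, array([41., 30.])), (np.float64(1.18), 36, array([40., 32.])), (np.float64(1.23), 30, array([42., 30.])), (np.float64(1.57), 39, array([39., 34.]))] 3.99
side 347 [(np.float64(2.63), 36, array([43., 26.])), (np.float64(2.64), 33, array([44., 25.])), (np.float64(2.7), 30, array([45., 24.])), (np.float64(2.74), 39, array([43., 27.]))] 4.26
scene 496 [(np.float64(2.13), 33, array([28., 42.])), (np.float64(2.2), 36, array([27., 42.])), (np.float64(2.27), 30, array([29., 41.])), (np.float64(2.33), 39, array([26., 43.]))] 4.27
```

View pics/jar.png

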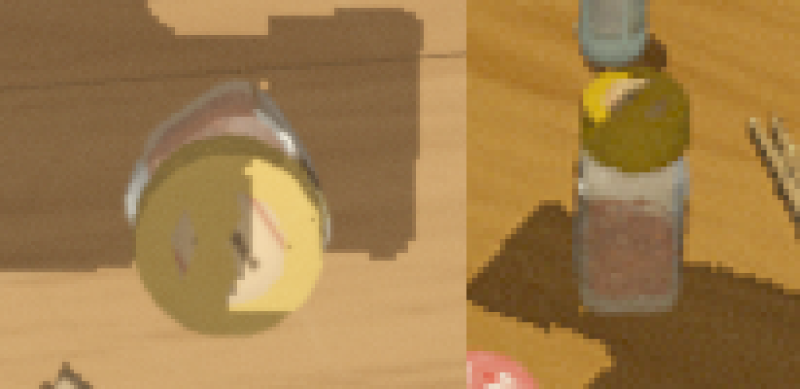

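Request:
{"method": "play_rows", "body": {"increments": "0.2 0.1 1 -6.6 1;0 0 1.8 -6.6 1;0 0 1.8 -6.6 1;0 0 1.8 -6.6 1;0 0 1.8 -6.6 1", "grip_force": 20}}

```text
clock: 9.33
position: [0.4456, -0.0365, 0.1411]
ee_rot: [1.487, 2.767, 0.001]
force: [0.1, 0.7, -0.7]
width: 0.999
gripper_force: 0.0
```

Request:
{"method": "play_rows", "body": {"increments": "0 0 3.5 0 1;0 0 3.5 0 1;0 0 2.5 0 1;0 0 0.5 0 1;0 0 0 0 -1"}}

```text
clock: 9.75
position: [0.4442, -0.0371, 0.0406]
ee_rot: [-1.495, -2.759, 0.002]
force: [0.3, -0.3, 1.3]
width: 0.964
gripper_force: 0.0
```

Request:
{"method": "play_rows", "body": {"increments": "0 0 0 0 -1;0 0 0 0 -1;0 0 0 0 -1;0 0 0 0 -1;0 0 0 0 -1"}}

```text
clock: 10.17
position: [0.4456, -0.0383, 0.0426]
ee_rot: [1.499, 2.759, 0.001]
force: [-1.2, 0.2, -0.1]
width: 0.61
gripper_force: 0.0
```

Request:
{"method": "play_rows", "body": {"increments": "0 0 0 0 -1;0 0 0 0 -1;0 0 0 0 -1;0 0 0 0 -1;0 0 0 0 -1"}}

```text
clock: 10.58
position: [0.4451, -0.0384, 0.0419]
ee_rot: [1.499, 2.76, 0.0]
force: [-0.7, -1.1, 5.6]
width: 0.472
gripper_force: 20.0
```

Request:
{"method": "play_rows", "body": {"increments": "0 0 -1.5 0 -1;0 0 -2.8 5 -1;0 0 -3 7.1 -1;0 0 -3 7.1 -1;0 0 -2.7 7.1 -1"}}

```text
clock: 11.0
position: [0.4446, -0.0383, 0.1732]
ee_rot: [-2.095, -2.341, -0.0]
force: [1.3, 0.4, -1.5]
width: 0.472
gripper_force: 19.9
```

Request:
{"method": "play_rows", "body": {"increments": "0 0 0 7.1 -1;0 0 0 7.1 -1;0 0 0 7.1 -1;0 0 0 2.8 -1;2.5 0.2 0 0 -1"}}

```text
clock: 11.42
position: [0.4526, -0.0188, 0.1715]
ee_rot: [2.54, 1.848, -0.004]
force: [-0.3, -0.5, -0.8]
width: 0.472
gripper_force: 20.0
```

Request:
{"method": "play_rows", "body": {"increments": "4 0.4 0 0 -1;4 0.4 0 0 -1;4 0.4 0 0 -1;4 0.4 0 0 -1;4 0.4 0 0 -1"}}

```text
clock: 11.83
position: [0.5334, 0.1717, 0.1714]
ee_rot: [-2.532, -1.86, 0.001]
force: [0.8, 0.3, -1.0]
width: 0.469
gripper_force: 20.0
```

Request:
{"method": "play_rows", "body": {"increments": "4 0.4 0 0 -1;3.5 0.4 0 0 -1;1.5 0.2 0 0 -1;0 0 0 0 -1;0 0 2 0 -1"}}

```text
clock: 12.25
position: [0.5715, 0.2547, 0.154]
ee_rot: [2.53, 1.862, 0.008]
force: [-0.3, -0.4, -1.0]
width: 0.468
gripper_force: 20.0
```

```bash
python3 w.py
```

```text
12.3 [0.5686 0.2522 0.1482] [-2.531 -1.86   0.005] 0.48 [-0.54  0.5   0.05  1.67 -0.03  0.97 -0.78]
```

Request:
{"method": "play_rows", "body": {"increments": "0 0 3 0 -1;0 0 3.2 0 -1;0 0 2.5 0 -1;0 0 1.2 0 -1;0 0 0.4 0 -1"}}

```text
clock: 12.72
position: [0.5675, 0.2512, 0.0474]
ee_rot: [-2.532, -1.858, 0.009]
force: [-10.6, -3.3, 25.7]
width: 0.474
gripper_force: 20.0
```

Request:
{"method": "play_rows", "body": {"increments": "0 0 0.2 0 -1;0 0 0 0 -1;0 0 0 0 -1;0 0 0 0 0.4;0 0 0 0 0.4"}}

```text
clock: 13.13
position: [0.5702, 0.2526, 0.0474]
ee_rot: [2.532, 1.859, 0.002]
force: [0.3, -0.3, -0.0]
width: 0.574
gripper_force: 0.0
```

Request:
{"method": "play_rows", "body": {"increments": "0 0 0 0 0.4;0 0 0 0 0.4;0 0 -1 0 0.4;0 0 -3 0 1;0 0 -4 0 1"}}

```text
clock: 13.55
position: [0.5677, 0.2517, 0.1254]
ee_rot: [-2.531, -1.859, 0.009]
force: [0.7, 0.6, 0.7]
width: 0.8
gripper_force: 0.0
```

Request:
{"method": "play_rows", "body": {"increments": "0 0 -3.3 -5.8 1;0 0 -3.3 -5.8 1;0 0 -2 -5.8 1;-2 0 0 0 1;-3.5 0 0 0 1"}}

```text
clock: 13.97
position: [0.5699, 0.2023, 0.2154]
ee_rot: [-2.213, -2.229, -0.009]
force: [1.2, -0.3, -0.7]
width: 1.001
gripper_force: 0.0
```

```bash
python3 w.py caddy salt_shaker spice_jar
```

```text
14.02 [0.5708 0.1898 0.2145] [ 2.223e+00  2.214e+00 -1.000e-03] 1.0 [-0.41  0.41 -0.    1.65  0.01  1.09 -0.42]
caddy 0.83 px [90, 293] n 13714 top c [584. 293.] size [178.  92.] ang 72.4 zt 0.036 ctr [585. 292.  20.] ext [120. 174.  32.]
salt_shaker 0.81 px [53, 306] n 2233 top c [596. 332.] size [30. 30.] ang 24.3 zt 0.095 ctr [593. 331.  51.] ext [35. 34. 88.]
spice_jar 0.97 px [149, 275] n 2555 top c [570. 253.] size [43. 43.] ang 77.3 zt 0.108 ctr [570. 254.  89.] ext [40. 41. 38.]
spice_jar 0.34 px [151, 117] n 1149 top c [392. 231.] size [135.  12.] ang 89.3 zt 0.01 ctr [392. 233.   4.] ext [ 13. 124.  11.]
```

Request:
{"method": "play_rows", "body": {"increments": "-3.9 -0.4 0 0 1;-3.9 -0.4 0 0 1;-3.9 -0.4 0 0 1;-3.9 -0.4 0 0 1;-3.9 -0.4 0 0 1"}}

```text
clock: 14.58
position: [0.5494, 0.0023, 0.2131]
ee_rot: [-2.219, -2.223, -0.001]
force: [1.2, -0.2, 0.2]
width: 0.997
gripper_force: 0.0
```

Request:
{"method": "play_rows", "body": {"increments": "-3.9 -0.4 0 0 1;-3.9 -0.4 0 0 1;-3.9 -0.4 0 0 1;-3.9 -0.4 0 0 1;-2.6 -0.25 0 0 1"}}

```text
clock: 15.0
position: [0.5306, -0.1826, 0.2132]
ee_rot: [2.223, 2.219, -0.001]
force: [-0.0, -0.9, -0.1]
width: 0.998
gripper_force: 0.0
```

Request:
{"method": "play_rows", "body": {"increments": "0 0 2 0 1;0 0 3.8 0 1;0 0 3.8 0 1;0 0 2.5 0 1;0 0 1 0 1", "grip_force": 15}}

```text
clock: 15.42
position: [0.5295, -0.1776, 0.0783]
ee_rot: [-2.217, -2.219, 0.003]
force: [-1.2, 0.9, 0.6]
width: 0.998
gripper_force: 0.0
```

Request:
{"method": "play_rows", "body": {"increments": "0 0 0 0 -1;0 0 0 0 -1;0 0 0 0 -1;0 0 0 0 -1;0 0 0 0 -1"}}

```text
clock: 15.83
position: [0.5322, -0.1795, 0.0833]
ee_rot: [2.22, 2.22, 0.002]
force: [0.5, 0.6, 0.3]
width: 0.687
gripper_force: 0.0
```

Request:
{"method": "play_rows", "body": {"increments": "0 0 0 0 -1;0 0 0 0 -1;0 0 0 0 -1;0 0 0 0 -1;0 0 0 0 -1"}}

```text
clock: 16.25
position: [0.5313, -0.1794, 0.0819]
ee_rot: [2.221, 2.221, 0.0]
force: [-0.5, -0.1, 1.7]
width: 0.435
gripper_force: 15.0
```

Request:
{"method": "play_rows", "body": {"increments": "0 0 -1.5 0 -1;0 0 -2 0 -1;0 0 -2 0 -1;-1.5 0.3 -0.5 0 -1;-3 0.7 0 0 -1"}}

```text
clock: 16.67
position: [0.5425, -0.2208, 0.1436]
ee_rot: [2.215, 2.227, 0.005]
force: [0.4, -0.4, -1.2]
width: 0.426
gripper_force: 15.0
```

Request:
{"method": "play_rows", "body": {"increments": "-3.5 0.8 0 0 -1;-3.5 0.8 0 0 -1;-3.5 0.8 0 0 -1;-3.5 0.9 0 0 -1;-1.8 0.6 0 0 -1"}}

```text
clock: 17.08
position: [0.5791, -0.3877, 0.1414]
ee_rot: [2.225, 2.216, -0.004]
force: [-1.1, -0.7, -1.0]
width: 0.429
gripper_force: 15.0
```

```bash
python3 w.py dish; python3 - <<'E'
from h import *
for c in("scene","side","wrist"):
    p=vision.get_image(c);P=cloud(p)
    m=cut_out("dish",p)
    if not m: continue
    Q=P[m[0]["mask"]];Q=Q[(Q[:,2]>.019)&(Q[:,2]<.03)]
    A=np.c_[2*Q[:,:2],np.ones(len(Q))]
    for i in range(4):
        s=np.linalg.lstsq(A,(Q[:,:2]**2).sum(1),rcond=None)[0];r=np.sqrt(s[2]+s[0]**2+s[1]**2)
        k=abs(np.hypot(*(Q[:,:2]-s[:2]).T)-r)<.006;Q=Q[k];A=A[k]
    print(c,len(Q),np.round(s[:2],4),round(r,4))
E
```

```text
17.13 [ 0.5793 -0.3902  0.1412] [ 2.226  2.213 -0.005] 0.43 [ 0.43  0.62  0.14  1.48 -0.09  1.04  0.58]
dish 0.6 px [139, 278] n 34688 top c [ 580. -338.] size [173. 178.] ang 89.8 zt 0.022 ctr [ 580. -335.   13.] ext [165. 157.  19.]
scene 525 [ 0.5796 -0.3429] 0.0874
side 255 [ 0.5797 -0.3386] 0.0874
wrist 3066 [ 0.5802 -0.34  ] 0.0869
```

Request:
{"method": "play_rows", "body": {"increments": "0.1 0 0.5 0 -1;0 0 2 0 -1;0 0 1.8 0 -1;0 0 0.8 0 -1;0 0 0.3 0 -1"}}

```text
clock: 17.9
position: [0.5797, -0.3802, 0.0868]
ee_rot: [-2.219, -2.221, 0.0]
force: [-3.5, 2.1, 11.7]
width: 0.433
gripper_force: 15.0
```

Request:
{"method": "play_rows", "body": {"increments": "0 0 0.1 0 -1;0 0 0 0 -1;0 0 0 0 -1;0 0 0 0 0.4;0 0 0 0 0.4"}}

```text
clock: 18.32
position: [0.5804, -0.3814, 0.0872]
ee_rot: [2.221, 2.221, 0.0]
force: [-0.7, -0.5, -0.0]
width: 0.533
gripper_force: 0.0
```

Request:
{"method": "play_rows", "body": {"increments": "0 0 0 0 0.4;0 0 0 0 0.4;0 0 -1 0 0.4;0 0 -3 0 1;0 0 -4 0 1"}}

```text
clock: 18.73
position: [0.5783, -0.3801, 0.165]
ee_rot: [-2.217, -2.217, 0.003]
force: [0.9, -1.0, -0.2]
width: 0.795
gripper_force: 0.0
```

```bash
python3 w.py pill_bottle
```

```text
18.78 [ 0.5826 -0.383   0.1764] [2.216 2.215 0.004] 0.84 [ 0.42  0.59  0.14  1.45 -0.09  1.1   0.58]
pill_bottle 0.87 px [228, 278] n 3443 top c [ 581. -380.] size [37. 37.] ang 34.6 zt 0.119 ctr [ 581. -379.   71.] ext [34. 35. 97.]
pill_bottle 0.35 px [143, 279] n 27860 top c [ 580. -338.] size [178. 173.] ang 1.2 zt 0.022 ctr [ 580. -335.   13.] ext [166. 155.  19.]
```

Request:
{"method": "play_rows", "body": {"increments": "2 -0.6 -1 0 1;3.8 -1.1 0 0 1;3.8 -1.1 0 0 1;3.8 -1.1 0 0 1;3.8 -1.1 0 0 1"}}

```text
clock: 19.25
position: [0.5297, -0.2079, 0.1776]
ee_rot: [2.221, 2.22, 0.001]
force: [0.9, -0.5, 0.4]
width: 0.997
gripper_force: 0.0
```

Request:
{"method": "play_rows", "body": {"increments": "3.8 -1.1 0 0 1;3.8 -1.1 0 0 1;3.8 -1.1 0 0 1;3.8 -1.1 0 0 1;3.8 -1.1 0 0 1"}}

```text
clock: 19.67
position: [0.4748, -0.0178, 0.1777]
ee_rot: [2.221, 2.22, 0.002]
force: [1.4, 0.2, 0.3]
width: 1.006
gripper_force: 0.0
```

Request:
{"method": "play_rows", "body": {"increments": "3.8 -1.1 0 0 1;3.8 -1.1 0 0 1;3.8 -1.1 0 0 1;0.5 -0.2 0 0 1;0 0 0 0 1"}}

```text
clock: 20.08
position: [0.4397, 0.1026, 0.1776]
ee_rot: [2.215, 2.228, 0.003]
force: [0.2, -0.6, -1.2]
width: 1.001
gripper_force: 0.0
```

```bash
python3 w.py balm_pot
```

```text
20.13 [0.4404 0.1003 0.1774] [2.218e+00 2.224e+00 2.000e-03] 1.0 [-0.31  0.21 -0.04  2.04  0.01  0.89 -0.35]
balm_pot 0.95 px [206, 276] n 3433 top c [439. 100.] size [56. 55.] ang 77.8 zt 0.052 ctr [439. 102.  32.] ext [50. 53. 40.]
balm_pot 0.89 px [157, 542] n 2844 top c [684. 137.] size [11. 52.] ang 14.7 zt 0.052 ctr [690. 146.  28.] ext [22. 70. 50.]
balm_pot 0.81 px [234, 169] n 1865 top c [360.  78.] size [91. 40.] ang 28.0 zt 0.038 ctr [339.  69.  21.] ext [40. 35. 35.]
```

Above the pot, 56×55 mm with its top at 52 mm, centred. I'll turn 30° and go down.

Request:
{"method": "play_rows", "body": {"increments": "0 0 1 6 1;0 0 2 6 1;0 0 2.5 6 1;0 0 2.5 6 1;0 0 2 6 1"}}

```text
clock: 20.6
position: [0.4408, 0.0972, 0.0756]
ee_rot: [2.727, 1.558, -0.0]
force: [0.1, -0.7, -0.9]
width: 1.003
gripper_force: 0.0
```

Request:
{"method": "play_rows", "body": {"increments": "0 0 2.5 0 1;0 0 2 0 1;0 0 1 0 1;0 0 0.2 0 1;0 0 0 0 -1", "grip_force": 20}}

```text
clock: 21.02
position: [0.4404, 0.0979, 0.0194]
ee_rot: [2.722, 1.567, -0.002]
force: [-0.2, 0.1, 0.3]
width: 0.965
gripper_force: 0.0
```

Request:
{"method": "play_rows", "body": {"increments": "0 0 0 0 -1;0 0 0 0 -1;0 0 0 0 -1;0 0 0 0 -1;0 0 0 0 -1"}}

```text
clock: 21.43
position: [0.4405, 0.0998, 0.0202]
ee_rot: [2.721, 1.571, 0.002]
force: [-0.5, -0.7, 4.2]
width: 0.624
gripper_force: 20.0
```

Request:
{"method": "play_rows", "body": {"increments": "0 0 0 0 -1;0 0 0 0 -1;0 0 0 0 -1;0 0 -1.5 0 -1;0 0 -2 0 -1"}}

```text
clock: 21.85
position: [0.4389, 0.0994, 0.0541]
ee_rot: [-2.72, -1.571, 0.005]
force: [0.7, 0.3, -1.2]
width: 0.627
gripper_force: 20.0
```

Request:
{"method": "play_rows", "body": {"increments": "0 0 -2.5 -6 -1;0 0 -2.5 -6 -1;0 0 -1.5 -6 -1;0 0 0 -6 -1;0 0 0 -6 -1"}}

```text
clock: 22.27
position: [0.4408, 0.1, 0.121]
ee_rot: [2.215, 2.226, 0.004]
force: [0.0, -0.2, -2.0]
width: 0.627
gripper_force: 20.0
```

Request:
{"method": "play_rows", "body": {"increments": "-2 0.7 0 0 -1;-3.6 1.2 0 0 -1;-3.6 1.3 0 0 -1;-3.6 1.3 0 0 -1;-3.6 1.3 0 0 -1"}}

```text
clock: 22.68
position: [0.4983, -0.0659, 0.1198]
ee_rot: [2.221, 2.222, 0.0]
force: [0.8, 1.5, -1.4]
width: 0.626
gripper_force: 20.0
```

Request:
{"method": "play_rows", "body": {"increments": "-3.6 1.3 0 0 -1;-3.6 1.3 0 0 -1;-3.6 1.3 0 0 -1;-3.6 1.3 0 0 -1;-3.6 1.3 0 0 -1"}}

```text
clock: 23.1
position: [0.5632, -0.246, 0.1196]
ee_rot: [-2.221, -2.221, 0.0]
force: [0.4, 0.2, -1.5]
width: 0.629
gripper_force: 20.0
```

Request:
{"method": "play_rows", "body": {"increments": "-3.6 1.1 0 0 -1;-2 0.6 0 0 -1;0 0 0 0 -1;0 0 2 0 -1;0 0 2.5 0 -1"}}

```text
clock: 23.52
position: [0.5815, -0.301, 0.0759]
ee_rot: [2.22, 2.218, 0.003]
force: [-0.4, 0.6, -1.6]
width: 0.625
gripper_force: 20.0
```

```bash
python3 w.py dish
```

```text
23.57 [ 0.5779 -0.2988  0.0695] [-2.218 -2.218  0.003] 0.63 [ 0.37  0.63  0.04  1.66 -0.03  0.85  0.42]
dish 0.82 px [213, 272] n 17267 top c [ 580. -330.] size [159. 175.] ang 89.5 zt 0.022 ctr [ 580. -333.   13.] ext [162. 159.  19.]
```

Request:
{"method": "play_rows", "body": {"increments": "0 0 2 0 -1;0 0 1.8 0 -1;0 0 0.8 0 -1;0 0 0.3 0 -1;0 0 0.2 0 -1"}}

```text
clock: 24.03
position: [0.5793, -0.2994, 0.0252]
ee_rot: [-2.22, -2.22, 0.001]
force: [-13.0, 5.9, 25.1]
width: 0.627
gripper_force: 20.0
```

Request:
{"method": "play_rows", "body": {"increments": "0 0 0 0 -1;0 0 0 0 -1;0 0 0 0 0.7;0 0 0 0 0.7;0 0 0 0 0.7"}}

```text
clock: 24.45
position: [0.5806, -0.3004, 0.0242]
ee_rot: [2.221, 2.221, 0.001]
force: [0.2, -0.2, -0.4]
width: 0.795
gripper_force: 0.0
```

Request:
{"method": "play_rows", "body": {"increments": "0 0 0 0 0.7;0 0 -1 0 0.7;0 0 -3 0 0.7;0 0 -4 0 0.7;0 0 -4 0 0.7"}}

```text
clock: 24.87
position: [0.5794, -0.3, 0.145]
ee_rot: [-2.22, -2.22, 0.001]
force: [1.6, -1.0, 0.3]
width: 0.85
gripper_force: 0.0
```

```bash
python3 w.py balm_pot pill_bottle dish
```

```text
24.92 [ 0.5837 -0.302   0.1546] [2.215 2.214 0.006] 0.85 [ 0.37  0.54  0.05  1.59 -0.03  1.    0.42]
balm_pot 0.85 px [216, 277] n 4528 top c [ 581. -300.] size [56. 56.] ang 6.7 zt 0.056 ctr [ 581. -299.   36.] ext [51. 53. 42.]
balm_pot 0.33 px [336, 274] n 2514 top c [ 580. -370.] size [19. 37.] ang 89.6 zt 0.119 ctr [ 580. -370.   67.] ext [ 35.  16. 103.]
pill_bottle 0.87 px [334, 276] n 2693 top c [ 581. -324.] size [112.  37.] ang 89.6 zt 0.119 ctr [ 581. -370.   64.] ext [ 36.  18. 110.]
dish 0.62 px [250, 267] n 16866 top c [ 580. -322.] size [178. 142.] ang 0.1 zt 0.022 ctr [ 580. -326.   13.] ext [165. 137.  19.]
```

Request:
{"method": "play_rows", "body": {"increments": "2 -0.7 -2 0 0;3.8 -1.35 0 0 0;3.8 -1.35 0 0 0;3.8 -1.35 0 0 0;3.8 -1.35 0 0 0"}}

```text
clock: 25.48
position: [0.5173, -0.1266, 0.1627]
ee_rot: [-2.221, -2.22, 0.002]
force: [-0.2, 0.6, 0.5]
width: 0.543
gripper_force: 0.0
```

Request:
{"method": "play_rows", "body": {"increments": "3.8 -1.35 0 0 0;3.8 -1.35 0 0 0;3.8 -1.35 0 0 0;3.8 -1.35 0 0 0;3.8 -1.35 0 0 0"}}

```text
clock: 25.9
position: [0.4498, 0.0631, 0.1629]
ee_rot: [-2.221, -2.221, 0.003]
force: [1.3, 0.9, -0.4]
width: 0.502
gripper_force: 0.0
```

Request:
{"method": "play_rows", "body": {"increments": "3.8 -1.35 0 0 0;3.8 -1.35 0 0 0;3.8 -1.35 0 0 0;3.8 -1.3 0 0 0;1.7 -0.6 0 0 0"}}

```text
clock: 26.32
position: [0.3892, 0.2353, 0.1631]
ee_rot: [-2.214, -2.226, 0.001]
force: [0.2, -0.4, 0.6]
width: 0.499
gripper_force: 0.0
```

```bash
python3 w.py pen
```

```text
26.37 [0.3887 0.237  0.1631] [-2.211 -2.228  0.   ] 0.5 [-0.5   0.25 -0.2   2.04  0.06  0.86 -0.72]
pen 0.73 px [196, 281] n 1219 top c [393. 228.] size [ 11. 140.] ang 0.2 zt 0.01 ctr [392. 230.   5.] ext [ 10. 127.  10.]
```

Request:
{"method": "play_rows", "body": {"increments": "0 0.1 2 0 0;0 0 3.8 0 0;0 0 3.8 0 0;0 0 2.8 0 0;0 0 1.6 0 0"}}

```text
clock: 26.83
position: [0.3915, 0.2279, 0.0203]
ee_rot: [-2.223, -2.22, 0.009]
force: [0.2, -0.3, 0.0]
width: 0.497
gripper_force: 0.0
```

Request:
{"method": "play_rows", "body": {"increments": "0 0 0.8 0 0;0 0 0.5 0 0;0 0 0.4 0 0;0 0 0.4 0 0;0 0 0 0 0", "grip_force": 15}}

```text
clock: 27.25
position: [0.3936, 0.2307, 0.0029]
ee_rot: [2.222, 2.221, 0.001]
force: [-0.2, 0.5, 0.5]
width: 0.5
gripper_force: 0.0
```

Request:
{"method": "play_rows", "body": {"increments": "0 0 0 0 -1;0 0 0 0 -1;0 0 0 0 -1;0 0 0 0 -1;0 0 0 0 -1"}}

```text
clock: 27.67
position: [0.3934, 0.2308, 0.003]
ee_rot: [2.221, 2.221, 0.001]
force: [-0.6, 0.0, -0.8]
width: 0.182
gripper_force: 0.0
```

Request:
{"method": "play_rows", "body": {"increments": "0 0 0 0 -1;0 0 0 0 -1;0 0 0 0 -1;0 0 0 0 -1;0 0 0 0 -1"}}

```text
clock: 28.08
position: [0.3933, 0.2308, 0.0028]
ee_rot: [2.221, 2.221, 0.0]
force: [-0.6, -1.0, 4.1]
width: 0.101
gripper_force: 15.0
```

Request:
{"method": "play_rows", "body": {"increments": "0 0 -1.5 0 -1;0 0 -3 0 -1;0 0 -3 0 -1;0 0 -3 0 -1;-1.2 1.2 -0.5 0 -1"}}

```text
clock: 28.5
position: [0.4053, 0.2221, 0.1169]
ee_rot: [-2.217, -2.226, -0.009]
force: [0.7, 0.4, 0.4]
width: 0.101
gripper_force: 15.0
```

Request:
{"method": "play_rows", "body": {"increments": "-2.6 2.7 0 0 -1;-2.6 2.7 0 0 -1;-2.6 2.7 0 0 -1;-2.6 2.7 0 0 -1;-2.6 2.7 0 0 -1"}}

```text
clock: 28.92
position: [0.5411, 0.0871, 0.1126]
ee_rot: [-2.221, -2.221, 0.0]
force: [1.1, 0.8, -0.0]
width: 0.103
gripper_force: 15.0
```

Request:
{"method": "play_rows", "body": {"increments": "-2.6 2.7 0 0 -1;-2.6 2.7 0 0 -1;-2.6 2.6 0 0 -1;-2.2 2.2 0 0 -1;-1.0 0.8 0 5.4 -1"}}

```text
clock: 29.33
position: [0.6527, -0.0266, 0.1122]
ee_rot: [2.325, 2.109, -0.001]
force: [0.1, -0.4, -0.2]
width: 0.101
gripper_force: 15.0
```

```bash
python3 w.py pen tray
```

```text
29.38 [ 0.6529 -0.0274  0.1121] [ 2.338e+00  2.094e+00 -1.000e-03] 0.1 [ 0.    0.59 -0.06  1.62  0.05  0.93 -0.19]
pen 0.59 px [227, 279] n 3162 top c [654. -19.] size [120.  11.] ang 83.8 zt 0.119 ctr [654. -18. 116.] ext [ 18. 113.   5.]
tray 0.73 px [171, 267] n 22818 top c [652.  -3.] size [138. 120.] ang 84.6 zt 0.016 ctr [652.  -1.  10.] ext [118. 132.  13.]
```

Request:
{"method": "play_rows", "body": {"increments": "0 0 1.5 0 -1;0 0 3 0 -1;0 0 2.8 0 -1;0 0 1.5 0 -1;0 0 0.8 0 -1"}}

```text
clock: 29.9
position: [0.6475, -0.0193, 0.0141]
ee_rot: [-2.317, -2.116, 0.004]
force: [-0.2, 0.0, 0.1]
width: 0.1
gripper_force: 15.0
```

Request:
{"method": "play_rows", "body": {"increments": "0 0 0.5 0 -1;0 0 0.3 0 -1;0 0 0.1 0 -1;0 0 0 0 -1;0 0 0 0 -0.4"}}

```text
clock: 30.32
position: [0.6509, -0.0212, 0.0088]
ee_rot: [2.323, 2.114, 0.002]
force: [0.4, 0.8, -0.2]
width: 0.14
gripper_force: 0.0
```

Request:
{"method": "play_rows", "body": {"increments": "0 0 0 0 -0.4;0 0 0 0 -0.4;0 0 -1 0 -0.4;0 0 -2.5 0 -0.4;0 0 -4 0 -0.4"}}

```text
clock: 30.73
position: [0.6475, -0.0214, 0.0808]
ee_rot: [-2.32, -2.112, 0.008]
force: [1.8, 0.5, 0.5]
width: 0.299
gripper_force: 0.0
```

Request:
{"method": "play_rows", "body": {"increments": "0 0 -4 0 0;0 0 -4 0 0;0 0 -4 0 0;0 0 -4 0 0;0 0 0 0 0"}}

```text
clock: 31.15
position: [0.6539, -0.0212, 0.2531]
ee_rot: [2.317, 2.108, 0.017]
force: [0.6, 0.5, 0.9]
width: 0.501
gripper_force: 0.0
```

```bash
python3 w.py pen tray; python3 - <<'E'
from h import *
p=vision.get_image("scene");P=cloud(p);q=vision.get_image("side");Q=cloud(q)
for n in NAMES[:5]+NAMES[8:]: meas(n,p,P,1)
for n in NAMES[8:]: meas(n,q,Q,1)
cv2.imwrite("pics/end.png",cv2.resize(np.hstack([p["frame"],q["frame"]])[...,::-1],(800,300)))
cv2.imwrite("pics/end1.png",cv2.resize(p["frame"][...,::-1],(784,588)))
E
```

```text
31.2 [ 0.6527 -0.0212  0.2491] [2.319 2.11  0.012] 0.5 [-0.01  0.46 -0.07  1.47  0.03  1.2  -0.17]
pen 0.62 px [174, 273] n 832 top c [651. -24.] size [141.  11.] ang 84.3 zt 0.015 ctr [652. -21.  10.] ext [ 19. 126.  11.]
tray 0.73 px [178, 269] n 13371 top c [650. -21.] size [174. 120.] ang 84.5 zt 0.016 ctr [651. -21.  10.] ext [120. 169.  13.]
salt_shaker 0.7 px [144, 206] n 268 top c [593. 327.] size [27. 26.] ang 4.6 zt 0.094 ctr [589. 325.  56.] ext [29. 26. 75.]
spice_jar 0.76 px [155, 222] n 633 top c [569. 246.] size [42. 40.] ang 47.4 zt 0.107 ctr [565. 244.  65.] ext [39. 38. 83.]
pill_bottle 0.89 px [256, 469] n 1412 top c [ 581. -384.] size [37. 40.] ang 76.1 zt 0.118 ctr [ 578. -384.   62.] ext [ 34.  34. 112.]
balm_pot 0.72 px [254, 416] n 1131 top c [ 580. -304.] size [56. 55.] ang 71.3 zt 0.056 ctr [ 578. -305.   32.] ext [52. 53. 49.]
pen 0.65 px [197, 320] n 137 top c [649. -24.] size [119.  12.] ang 81.8 zt 0.014 ctr [650. -24.  10.] ext [ 16. 111.   9.]
coffee_cup 0.71 px [187, 241] n 587 top c [538. 136.] size [62. 56.] ang 47.4 zt 0.055 ctr [536. 135.  29.] ext [56. 56. 51.]
peg 0.53 px [265, 295] n 307 top c [ 416. -136.] size [17. 72.] ang 46.2 zt 0.012 ctr [ 415. -137.    7.] ext [55. 51. 10.]
coffee_cup 0.88 px [240, 239] n 751 top c [537. 141.] size [58. 59.] ang 71.0 zt 0.057 ctr [536. 141.  32.] ext [55. 55. 50.]
peg 0.64 px [200, 349] n 93 top c [ 412. -128.] size [12. 60.] ang 46.0 zt 0.014 ctr [ 411. -128.    9.] ext [40. 46. 11.]
```

View pics/end1.png

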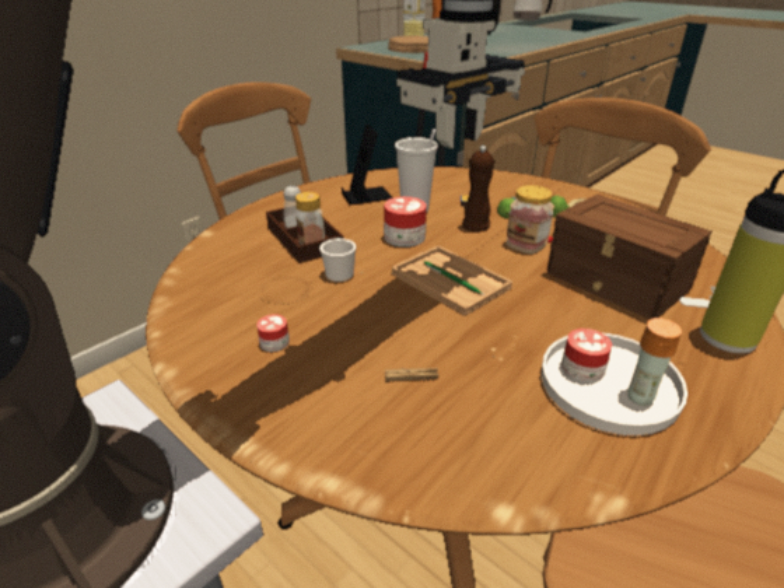

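The shaker and jar stand in the caddy (about (300,215)), the pot and bottle stand in the dish ((587,355) and (652,362)), and the pen lies lengthwise in the tray (452,276). The cup and peg have not moved.

```bash
python3 -c "
from cell import job;print(job.sign_off())"
```

```text
the job is handed in; nothing more can be done
None
```

The table is tidied as asked and the job is handed in after about 31 s of robot time: all five things were in place in the last pictures, the coffee cup and peg had not moved, and the sign-off gave no verdict.

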